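Aim the medallion die at its air line and fit the stamp

TASK

Get the small die ready for the next run: first turn the eight-sided steel die clockwise (seen from above) on its threaded stem until its brass air fitting points straight at the air-line stub on the base plate. Then slide the lid of the wooden box clear over the box's other half, lift out the hand stamp and set it gently, foot down, in the hollow on top of the die, and let go. Leave the die aimed as you set it, and leave the three loose grey clay medallions beside the die's base and beyond it where they lie.

Things in the scene. Friction and masses are not known exactly. Their poses are not given: they have to be found in the camera images.
- station: Fixed die station: round dark steel base plate, 150 mm across and 15 mm thick, with a dark steel block at its edge that carries the air-line stub. Origin on the table under the die's axis; z up; its x axis points from the die's axis to the stub, which is where the brass fitting must point. The block stands 105 to 140 mm out along x, 70 mm high (85 mm with the small brass pipe on top), 36 mm wide.
- stub_face (a point): End face of the brass air-line stub (18 mm across, 49 mm above the table), 87 mm from the die's axis, looking back at the axis. When aimed, the fitting's tip stands 15 mm short of it, in line.
- die (a joint): Turn of the die on its stem, in rad, growing clockwise seen from above. 0: the fitting points straight at the stub; it starts at -2.6 to -1.3. There is no stop at 0: the thread runs from -2.9 to 1.2. It is stiff (about 0.2 N m), stays where it is left, and sinks 0.64 mm per rad clockwise.
- die_seat (a point): Centre of the floor of the hollow on top of the die, on its axis, about 80 mm above the table; z up, x towards the brass fitting. The die is a steel octagon 60 mm across flats, from 45 mm below to 10 mm above this point, with 25 mm wide flats facing x, y and the 45 degree directions; grip it from above across two flats. The hollow: 10 mm deep, eight-sided, 50 mm across, 5 mm rim.
- fitting_tip (a point): End of the brass air fitting (16 mm thick bar that sticks out of the die's side), 72 mm from the die's axis and 31 mm below the floor of the hollow; the fitting's top is 20 mm below that floor at the most (at its 22 mm thick root).
- box: Fixed open wooden box, 156 mm (x) by 258 mm (y), 90 mm high; origin under its centre. Two bays, 140 by 117 mm inside, centred at y = +64 and -64 mm, floors at 6 mm. A half-length lid runs in grooves along the long sides, whose lips leave a 126 mm wide (x) opening on top. The stamp is in the +y bay, under the lid; a flat steel ring (16 mm high) lies in the -y bay and stays there.
- lid (a joint): Slide of the lid, in m: 0 fully over the +y bay (the stamp), 0.126 fully over the -y bay (end of travel). It starts between 0 and 0.015, moves towards the box's -y, takes about 2 N and stays where it is left.
- lid_grip (a point): Upper middle of the dark wooden grip bar on the lid, 98 mm above the table; moves with the lid. The bar is 70 mm long (box x), 18 mm wide (box y), stands 26 mm over the lid (its top is 11 mm above this point, the lid's top 15 mm below it).
- stamp: Loose hand stamp, about 160 g, 66 mm tall: round steel foot 42 mm across and 14 mm thick, tapering to 18 mm, then a dark round wooden handle 28 mm across from 26 to 63 mm up. Origin at the centre of the foot's underside, z up the handle. Stands upright on the bay floor within 15 mm of the middle of the +y bay.
- medallion_a: Loose clay medallion, flat grey disc 74 mm across, 8 mm thick, on the table beside the station's plate, on the side away from the stub; origin under its centre. Leave alone.
- medallion_b: The same, at the other rear side of the station's plate. Leave alone.
- medallion_c: The same, on the table beyond the box and station. Leave alone.
Not all that is in view belongs to the job. Leave any turquoise look-alike of the station alone.

How it is judged:
On the way, in this order (a step that is already met when the one before it is completed fails the run):
1. the die is turned until its fitting points at the stub (within 0.12 rad) and stands still, the lid not yet opened (value of joint die between -0.12 and 0.12 rad and velocity of joint die between -0.05 and 0.05 rad/s and value of joint lid below 0.05 m), for 0.2 s.
2. the lid is slid clear of the stamp's bay (at least 100 mm) (value of joint lid above 0.1 m), for 0.2 s.
At the end, for the whole second after the job is handed in: The die's fitting points at the stub within 0.12 rad (7 degrees); the stamp stands upright (within 7 degrees), foot down on the floor of the die's hollow (within 4 mm in height, 8 mm off its centre), at rest and released (value of joint die between -0.12 and 0.12 rad and horizontal distance between stamp and die_seat below 0.008 m and z of stamp in the frame of die_seat between -0.004 and 0.004 m and angle between stamp's own z axis and vertical below 0.12 rad and linear speed of stamp below 0.02 m/s); the robot touches nothing.
It fails at once if a loose clay medallion is shifted by more than 20 mm (distance of any of medallion_a, medallion_b, medallion_c from where it was at the start of the episode above 0.02 m).
It fails at once if the stamp is dropped (falls out of the fingers faster than 0.5 m/s, some 13 mm of free fall) (contact force between the fingers and stamp below 0.1 N and linear speed of stamp above 0.5 m/s).
It also fails if it takes over 69 s, if anything falls off the work surface, if the arm or the gripper's body presses on something with over 40 N, if the wrist force passes 120 N, or if a joint passes its speed limit or range.

ROBOT

A 6-joint arm with a two-finger parallel gripper is mounted at the origin on the work surface. World frame = base frame: x ahead of the robot, y to its left, z up, the work surface at z = 0. Lengths are in m, angles in rad, forces in N, time in s.
With the tool pointing down it reaches from about 0.375 to 0.825 m from the base axis. Payload 5.5 kg.
Tool frame: the origin (TCP) lies at the very end of the fingers, on their centre line; the grasp point (between the pads) lies 19 mm behind it; z points along the fingers, y is the line along which they close (so a half turn about z gives the same grasp; the last joint's range is limited). The gripper opens to 85 mm and grips with 20 to 120 N. Pads are 22 mm wide; open, the fingers measure 114 mm over their backs; the gripper's body (76 mm by 85 mm) begins 54 mm behind the grasp point. The pads swing forward as they close: fully open they stand 13 mm farther back than shut.
Start: joints at [1.332, 0.314, -0.047, 1.21, 0, 1.571], TCP at [0.142, 0.583, 0.198] pointing down, gripper open.
Joint ranges: [-2.67, 2.67], [-0.69, 1.73], [-1.03, 1.25], [-2.08, 2.16], [-1.42, 1.45], [-3.14, 3.14]. Speed limits (rad/s): [2.39, 2.39, 3.01, 3.14, 3.14, 3.14].

INTERFACE

Orientations are given as a rotation vector (axis times angle).
In Python, from cell import manip, optics gives the robot as it stands. The module is installed in compiled form; this text tells all that it offers.
- The arm moves only by the tool send_rows, never from a script. Its argument "series" is a list of rows, each a list of 7 numbers: the closure, from -1 (fully open) to 1 (shut), then the shift along the tool's x, y, z in mm, then the turn, a rotation vector about the tool's x, y, z in degrees. In form: [[grip, tx, ty, tz, rx, ry, rz], ...]. A call has 1 to 5 rows; each row shifts and turns the commanded pose from where the row before left it, along the tool's axes as they then stand; what a row does not reach is not made up. A row lasts 1/8 s, in which the tool goes at most 62.5 mm and 10.7 degrees, less where a joint would pass 70% of its speed; a pose out of reach is approached as far as the arm can. A call is refused whole if a number of a shift passes 62.5 or a number of a turn 10.7, either way. A call with a gripper value outside its range is refused whole. The fingers move at their own pace and stop on an object; "force" is the grip in N (left out, the last holds). Time passes only in rows, so rows that do not move let the fingers close. It gives the time, the measured TCP pose, the force, the opening and the grip force at its end, in the units of the state.
- manip.get_state(): the state, without advancing time (a new reading comes with each control period).
- optics.grab_frame(name): name is "scene" or "top" or "wrist"; returns the picture (420x560x3 uint8, blue, green, red); there is no depth.
- optics.calibration(name): a dict with "fx", "fy", "cx", "cy" (pixels), "xyz" and "attitude" of the camera in the world. Camera axes: x right, y down, z forward; pixel columns grow to the right and rows downward; lengths in m; the calibration is good to about 2 mm. A picture is of the moment at which its call begins: read the wrist's pose just before it. calibration takes no time and is no camera call; for the wrist camera it gives the pose at the moment of the call.
- manip.finish_job(): hands the job in; it is judged then, once.
The state is a dict: "clock": time; "joint_pos": joint angles; "joint_velocities": joint speeds; "joint_efforts": joint torques, N m; "tcp_pos": TCP position; "ee_rot": TCP orientation; "force": force on the tool from outside, world axes, zero at the start; "wrist_torque": the same for the moment, N m; "gripper_width": opening from 0.0 (shut) to 1.0 (fully open); "grip_force": force on a finger pad.
Only numpy, scipy, OpenCV 4.12 (cv2) and the standard library are available. Lean on these libraries where they do the work, as an engineer would, in place of code of your own. Each camera call takes 0.05 s, during which the arm holds its last target. There are 200 camera calls.

## Working session

There is one attempt and no reset: what is moved stays moved. The work goes in short steps, Python scripts to look and compute and a tool call to move; the robot and the scene stay as the last step left them, time stands still between calls to the robot, and variables do not carry over. Pictures are saved under pics/ and viewed, at most 14 in all, crops included, and the job is handed in when it is done.

Besides the shell and the picture viewer there is one more tool, called after ">>>" by a JSON object that holds its "method" and its "body". send_rows: Moves the arm, as the interface text tells. Its arguments: {"type":"object","properties":{"series":{"type":"array"},"force":{"type":"number"}},"required":["series"]}

```bash
mkdir -p pics; python3 - <<'E'
from cell import manip, optics
import cv2
print(manip.get_state())
for n in("top","scene"):
    print(n,optics.calibration(n)); cv2.imwrite(f"pics/{n}0.png",optics.grab_frame(n))
E
```

```text
{'clock': 0.0, 'joint_pos': array([ 1.33198488e+00,  3.14221639e-01, -4.80958803e-02,  1.21020887e+00,
        1.69450813e-05,  1.57078586e+00]), 'joint_velocities': array([-0.00015543, -0.00144369, -0.00126246,  0.00344642, -0.00094512,
        0.0006061 ]), 'joint_efforts': array([ 1.18069998e-03, -5.39584136e+01,  3.39752126e+01,  1.92261947e-02,
        9.70324868e-05, -2.12829946e-06]), 'tcp_pos': array([0.14176897, 0.58234153, 0.19712989]), 'ee_rot': array([-3.74190393e-01, -3.11900274e+00,  2.69486105e-03]), 'force': array([0.32249915, 0.15225816, 0.19705649]), 'wrist_torque': array([ 0.00491868, -0.01752311,  0.04694942]), 'grip_force': 0.0, 'gripper_width': 1.001991655854794}
top {'fx': 387.36400350847435, 'fy': 387.36400350847435, 'cx': 273.85353159123235, 'cy': 215.6138658407771, 'xyz': array([ 0.38494727, -0.02382418,  1.03637105]), 'attitude': array([-2.19023562,  2.12794349, -0.13865089])}
scene {'fx': 529.9152260770344, 'fy': 529.9152260770344, 'cx': 285.4723105088559, 'cy': 201.98946691918442, 'xyz': array([1.51328884, 0.4424406 , 0.80025819]), 'attitude': array([-1.32898143, -1.97957187,  1.09844216])}
```

View pics/top0.png

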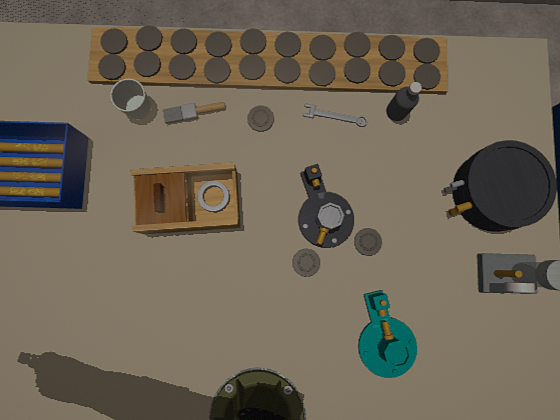

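View pics/scene0.png

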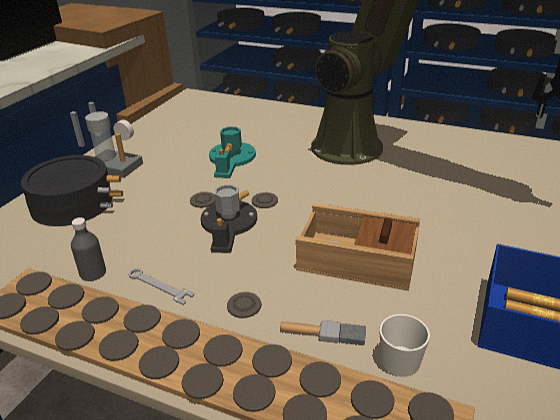

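The top picture shows the box at about (187,198), with its lid grip at (158,198). The station plate is near (326,219), the die near (330,215), its fitting near (320,240) and the block near (313,170). The turquoise look-alike is at (388,345). I'll zoom in.

```bash
cat > h.py <<'E'
import numpy as np, cv2
from scipy.spatial.transform import Rotation as R
from cell import manip, optics
def cal(n):
    c=optics.calibration(n); return c,R.from_rotvec(c["attitude"]).as_matrix(),np.array(c["xyz"])
def ray(c,u,v,z):
    c,M,t=c; d=M@np.array([(u-c["cx"])/c["fx"],(v-c["cy"])/c["fy"],1]); return (t+d*(z-t[2])/d[2])
def proj(c,p):
    c,M,t=c; q=M.T@(np.array(p)-t); return np.array([q[0]/q[2]*c["fx"]+c["cx"],q[1]/q[2]*c["fy"]+c["cy"]])
def st():
    s=manip.get_state(); return s
E
python3 - <<'E'
import cv2
a=cv2.imread("pics/top0.png")
cv2.imwrite("pics/crop.png",cv2.resize(a[150:290,125:385],None,fx=3,fy=3,interpolation=cv2.INTER_CUBIC))
E
```

```text
(no output)
```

View pics/crop.png

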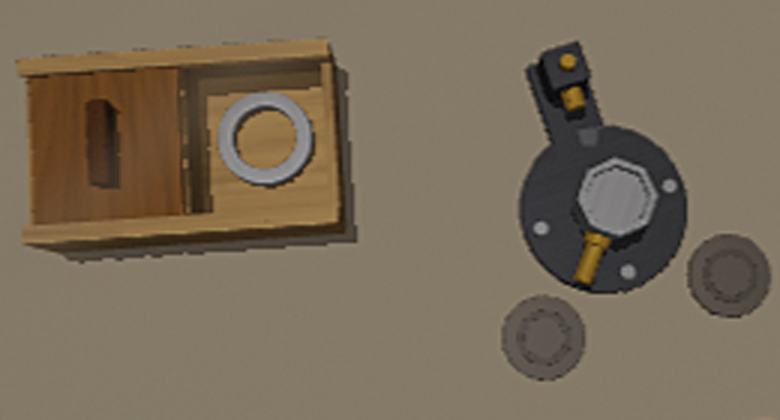

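Crop readings: plate centre (603,209), die top (617,197), fitting tip (585,283), stub end (575,104), pipe top (568,62). Box top corners are (17,62), (329,40), (340,232), (22,243), and the grip is at about (97,143).

```bash
python3 - <<'E'
from h import *
c=cal("top")
P=lambda u,v,z:ray(c,u/3+125-1/3,v/3+150-1/3,z)[:2]
pl=P(603,209,.015);die=P(617,197,.09);tip=P(585,283,.055);stub=P(575,104,.055);pipe=P(568,62,.085)
print(pl,die)
ax=(pl+die)/2
an=lambda d:np.degrees(np.arctan2(d[1],d[0]))
for n,p in(("tip",tip),("stub",stub),("pipe",pipe)): print(n,p,an(p-ax),np.linalg.norm(p-ax))
B=[P(*q,.09) for q in((17,62),(329,40),(340,232),(22,243))]
print(B,np.mean(B,0)); print("boxy",an(B[0]-B[1]),an(B[3]-B[2]))
print("grip",P(97,143,.105))
print(R.from_rotvec(st()["ee_rot"]).as_matrix().round(3))
w=cal("wrist");print(w)
E
```

```text
[ 0.506423   -0.16415313] [ 0.50776148 -0.1652356 ]
tip [ 0.43835891 -0.14421036] 163.40481612294442 0.07172073854322294
stub [ 0.59188679 -0.13347623] 20.21179557257367 0.09035866268492529
pipe [ 0.62120419 -0.12372454] 19.7497552944103 0.12124381973383486
[array([0.60624631, 0.33473747]), array([0.63275836, 0.07653063]), array([0.47230965, 0.0609435 ]), array([0.45579362, 0.31948603])] [0.54177699 0.19792441]
boxy 95.86244689866724 93.65516051062997
grip [0.53762069 0.25936882]
[[-0.972  0.236 -0.   ]
 [ 0.236  0.972 -0.001]
 [ 0.    -0.001 -1.   ]]
({'fx': 350.64901285882775, 'fy': 350.64901285882775, 'cx': 280.6555049943876, 'cy': 209.80414129049905, 'xyz': array([0.06203175, 0.60199701, 0.37332147]), 'attitude': array([2.25832077, 1.77401768, 0.288561  ])}, array([[ 0.23700482,  0.92100263,  0.30916478],
       [ 0.97150756, -0.22424783, -0.07672005],
       [-0.00132983,  0.31853894, -0.94790884]]), array([0.06203175, 0.60199701, 0.37332147]))
```

>>> {"method": "send_rows", "body": {"series": [[-1, -47, -26, 0, 0, 0, 0], [-1, -47, -26, 0, 0, 0, 0], [-1, -47, -26, 0, 0, 0, 0], [-1, -47, -26, 0, 0, 0, 0], [-1, -47, -26, 0, 0, 0, 0]]}}

```text
clock: 0.72
tcp_pos: [0.3404, 0.3996, 0.1977]
ee_rot: [-0.374, -3.119, 0.001]
force: [0.9, 0.6, -0.4]
gripper_width: 1.001
grip_force: 0.0
```

>>> {"method": "send_rows", "body": {"series": [[-1, -47, -26, -10, 0, 0, 0], [-1, -47, -26, -10, 0, 0, 0], [-1, -47, -26, -10, 0, 0, 0], [-1, -47, -26, -10, 0, 0, 0], [-1, 0, 0, 0, 0, 0, 0]]}}

```text
clock: 1.35
tcp_pos: [0.5, 0.2532, 0.2382]
ee_rot: [0.382, 3.117, -0.0]
force: [0.1, -0.4, 0.8]
gripper_width: 0.997
grip_force: 0.0
```

>>> {"method": "send_rows", "body": {"series": [[-1, -13, -51, 0, 0, 0, 0], [-1, -13, -51, 0, 0, 0, 0], [-1, -13, -51, 0, 0, 0, 0], [-1, -13, -51, 0, 0, 0, 0], [-1, -13, -50, 0, 0, 0, 0]]}}

```text
clock: 1.98
tcp_pos: [0.4998, -0.0072, 0.2376]
ee_rot: [-0.372, -3.119, -0.001]
force: [0.0, 0.3, 0.2]
gripper_width: 1.001
grip_force: 0.0
```

>>> {"method": "send_rows", "body": {"series": [[-1, -13, -50, 0, 0, 0, 0.5], [-1, -13, -50, 0, 0, 0, 0.5], [-1, -13, -51, 0, 0, 0, 1], [-1, 0, 0, 0, 0, 0, 1], [-1, 0, 0, 0, 0, 0, 0]]}}

```text
clock: 2.6
tcp_pos: [0.501, -0.1615, 0.2375]
ee_rot: [-0.455, -3.107, -0.002]
force: [0.8, 1.0, -0.4]
gripper_width: 1.001
grip_force: 0.0
```

```bash
python3 - <<'E'
from h import *
w=cal("wrist"); s=st(); im=optics.grab_frame("wrist")
import pickle; pickle.dump((w,s),open("w1.pkl","wb"))
print(s["tcp_pos"],s["joint_pos"]);M=R.from_rotvec(s["ee_rot"]).as_matrix();print(M.round(3))
a=(.507,-.165)
for p in ((*a,.089),(a[0]+.035,a[1]+.0128*0,.015)): print(proj(w,p))
cv2.imwrite("pics/w1.png",cv2.resize(im,(800,600)))
E
```

```text
[ 0.50103774 -0.16149854  0.23751772] [-3.12340073e-01  1.62460768e-01 -1.50596710e-01  1.25897552e+00
  7.61319354e-04 -2.14701947e-02]
[[-0.958  0.287 -0.001]
 [ 0.287  0.958  0.001]
 [ 0.001  0.001 -1.   ]]
[278.94424787 189.94554914]
[287.67399197 200.78013842]
```

View pics/w1.png

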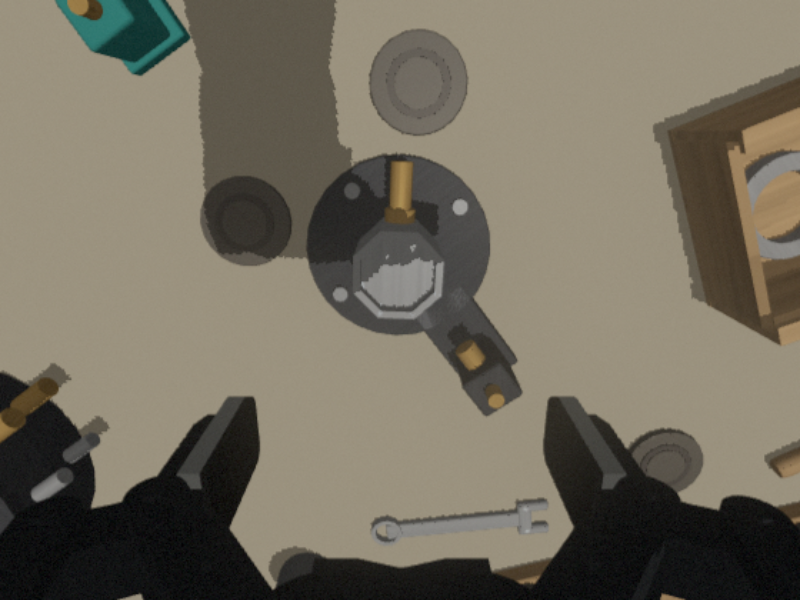

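The wrist view (800 px wide) shows the plate centre at (398,244), the die rim spanning x 352–444 with its bottom at y 319, and the fitting running from (399,212) to its tip at (402,162). The pipe top is at (496,400) and the stub at (469,355).

```bash
python3 - <<'E'
from h import *
import pickle; w,s=pickle.load(open("w1.pkl","rb")); k=.7
P=lambda u,v,z:ray(w,u*k,v*k,z)[:2]
pl=P(398.5,244,.015); print("plate",pl)
for q in((352,272),(444,272),(398,319)): print("die",P(*q,.089))
an=lambda d:np.degrees(np.arctan2(d[1],d[0]))
ax=pl
for n,p in(("tip",P(402,162,.057)),("root",P(400,205,.058)),("pipe",P(496,398,.085)),("stub",P(469,354,.058))): print(n,p,an(p-ax),np.linalg.norm(p-ax))
for z,r in((.015,.0),(.089,0),(.049,.072),(.049,.087)):
  for t in (163.4,20): print(z,r,t,proj(w,(ax[0]+r*np.cos(np.radians(t)),ax[1]+r*np.sin(np.radians(t)),z))/k)
im=cv2.imread("pics/w1.png")
E
```

```text
plate [ 0.50432555 -0.16447141]
die [ 0.49846189 -0.19501271]
die [ 0.51621336 -0.13587463]
die [ 0.53959607 -0.17518593]
tip [ 0.44151223 -0.14285379] 161.00875383646493 0.06642916528422965
root [ 0.46907116 -0.15257145] 161.34811536845754 0.03720860926068847
pipe [ 0.621765   -0.12418124] 18.935651956981232 0.12415845412666136
stub [ 0.59445777 -0.13426392] 18.528390977348682 0.09505951273007177
0.015 0.0 163.4 [398.5 244. ]
0.015 0.0 20 [398.5 244. ]
0.089 0 163.4 [398.09406483 267.43231369]
0.089 0 20 [398.09406483 267.43231369]
0.049 0.072 163.4 [397.99477106 153.02290956]
0.049 0.072 20 [453.50438223 325.86875283]
0.049 0.087 163.4 [397.9187993  130.37873686]
0.049 0.087 20 [464.35343876 340.06564557]
```

>>> {"method": "send_rows", "body": {"series": [[-1, -6, -2, 40, 0, 0, 0.7], [-1, 0, 0, 40, 0, 0, 0.5], [-1, 0, 0, 40, 0, 0, 0], [-1, 0, 0, 30, 0, 0, 0], [-1, 0, 0, 23, 0, 0, 0]]}}

```text
clock: 3.28
tcp_pos: [0.5061, -0.164, 0.0636]
ee_rot: [-0.483, -3.103, -0.001]
force: [0.9, 0.2, 0.4]
gripper_width: 1.0
grip_force: 0.0
```

>>> {"method": "send_rows", "body": {"series": [[0, 0, 0, 0, 0, 0, 0], [0, 0, 0, 0, 0, 0, 0], [1, 0, 0, 0, 0, 0, 0], [1, 0, 0, 0, 0, 0, 0], [1, 0, 0, 0, 0, 0, 0]], "force": 50}}

```text
clock: 3.9
tcp_pos: [0.5069, -0.1663, 0.0655]
ee_rot: [0.488, 3.103, -0.0]
force: [-0.0, -0.0, -0.2]
gripper_width: 0.0
grip_force: 0.0
```

```bash
python3 - <<'E'
from h import *
s=st();print(s["gripper_width"],s["grip_force"],s["force"],s["tcp_pos"])
a=optics.grab_frame("scene");b=optics.grab_frame("wrist")
a=cv2.resize(a[130:290,130:330],(500,400),interpolation=cv2.INTER_CUBIC); b=cv2.resize(b,(300,225))
o=np.zeros((400,800,3),np.uint8);o[:,:500]=a;o[:225,500:]=b
cv2.imwrite("pics/g1.png",o)
E
```

```text
0.00026467631268475465 0.0 [-0.02100635 -0.04609902 -0.16417743] [ 0.50691275 -0.1663486   0.06545472]
```

View pics/g1.png

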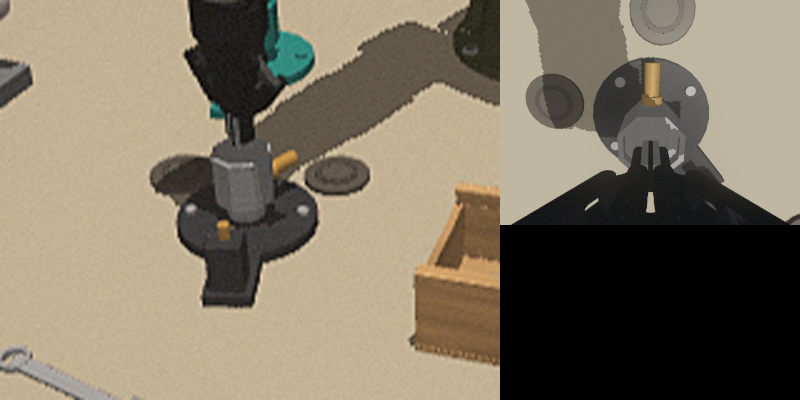

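```bash
python3 - <<'E'
from h import *
c=cal("scene"); w=cal("wrist")
for x,y,z in((.507,-.166,.0655),(.507,-.166,.09),(.507,-.166,.1),(.507,-.165,.08),(.507,-.165,.035),(.507,-.165,.015),(.6215,-.124,.085)):
    p=proj(c,(x,y,z)); q=proj(w,(x,y,z)); print(z,(p-130)*2.5,q/560*300+[500,0],q)
s=st();M=R.from_rotvec(s["ee_rot"]).as_matrix();print(M.T@(w[2]-s["tcp_pos"]))
b=optics.grab_frame("scene")[150:225,185:265]; b=cv2.resize(b,None,fx=5,fy=5,interpolation=cv2.INTER_CUBIC)
d=optics.grab_frame("wrist")[170:420,150:410]; d=cv2.resize(d,(390,375))
cv2.imwrite("pics/g2.png",np.hstack([b,d]))
E
```

```text
0.0655 [244.83974504 169.47263263] [650.86075496 133.82348128] [281.60674259 249.80383173]
0.09 [242.87687378 149.40220051] [650.93588398 145.40631739] [281.74698344 271.4251258 ]
0.1 [242.06467916 141.09748013] [650.97280943 151.09920827] [281.81591093 282.05185543]
0.08 [244.53645356 157.82276443] [651.90154684 140.02509377] [283.5495541  261.38017503]
0.035 [248.07081597 194.11132311] [651.59569105 122.55083879] [282.9786233  228.76156575]
0.015 [249.60225136 209.83511613] [651.49455804 116.77287372] [282.78984167 217.97603095]
0.085 [225.19880543 220.67790566] [719.73200519 221.63671359] [410.16640969 413.72186536]
[ 8.21238229e-02 -1.15420960e-04 -1.76100729e-01]
```

View pics/g2.png

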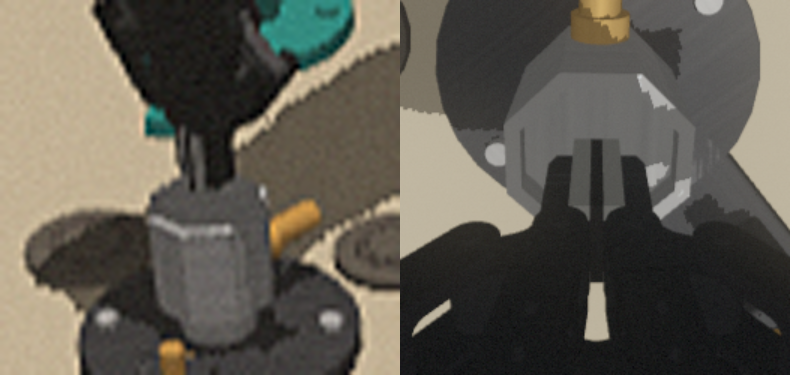

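The closed fingers ended up inside the hollow: when open, their tips sat just above the rim. I'll raise, open and go about 20 mm lower.

>>> {"method": "send_rows", "body": {"series": [[1, 0, 0, -20, 0, 0, 0], [0, 0, 1, -20, 0, 0, 0], [-1, 0, 0, 0, 0, 0, 0], [-1, 0, 0, 0, 0, 0, 0], [-1, 0, 0, 0, 0, 0, 0]]}}

```text
clock: 4.72
tcp_pos: [0.5062, -0.165, 0.104]
ee_rot: [-0.488, -3.102, -0.0]
force: [-0.5, 0.1, -0.1]
gripper_width: 0.843
grip_force: 0.0
```

>>> {"method": "send_rows", "body": {"series": [[-1, 0, 0, 0, 0, 0, 0], [-1, 0, 0, 15, 0, 0, 0], [-1, 0, 0, 15, 0, 0, 0], [-1, 0, 0, 15, 0, 0, 0], [-1, 0, 0, 14, 0, 0, 0]]}}

```text
clock: 5.35
tcp_pos: [0.5064, -0.1651, 0.0445]
ee_rot: [-0.488, -3.102, -0.0]
force: [-0.7, 0.4, -0.1]
gripper_width: 1.0
grip_force: 0.0
```

>>> {"method": "send_rows", "body": {"series": [[0, 0, 0, 0, 0, 0, 0], [1, 0, 0, 0, 0, 0, 0], [1, 0, 0, 0, 0, 0, 0], [1, 0, 0, 0, 0, 0, 0], [1, 0, 0, 0, 0, 0, 0]], "force": 50}}

```text
clock: 5.98
tcp_pos: [0.5066, -0.1654, 0.0462]
ee_rot: [-0.489, -3.103, 0.001]
force: [-4.6, -0.2, 1.4]
gripper_width: 0.683
grip_force: 55.0
```

>>> {"method": "send_rows", "body": {"series": [[1, 0, 0, 0, 0, 0, 5], [1, 0, 0, 0, 0, 0, 10], [1, 0, 0, 0, 0, 0, 10], [1, 0, 0, 0, 0, 0, 10], [1, 0, 0, 0, 0, 0, 10]]}}

```text
clock: 6.6
tcp_pos: [0.5079, -0.1638, 0.0457]
ee_rot: [-1.644, -2.677, -0.005]
force: [3.1, 3.1, -6.4]
gripper_width: 0.677
grip_force: 54.6
```

>>> {"method": "send_rows", "body": {"series": [[1, 0, 0, 0, 0, 0, 10], [1, 0, 0, 0, 0, 0, 10], [1, 0, 0, 0, 0, 0, 10], [1, 0, 0, 0, 0, 0, 10], [1, 0, 0, 0, 0, 0, 10]]}}

```text
clock: 7.22
tcp_pos: [0.5102, -0.1637, 0.0453]
ee_rot: [2.621, 1.732, 0.01]
force: [10.7, 3.5, -17.6]
gripper_width: 0.682
grip_force: 57.0
```

>>> {"method": "send_rows", "body": {"series": [[1, 0, 0, 0, 0, 0, 10], [1, 0, 0, 0, 0, 0, 10], [1, 0, 0, 0, 0, 0, 10], [1, 0, 0, 0, 0, 0, 10], [1, 0, 0, 0, 0, 0, 7.5]]}}

```text
clock: 7.85
tcp_pos: [0.5118, -0.1654, 0.045]
ee_rot: [3.095, 0.53, 0.011]
force: [15.7, -3.7, -27.5]
gripper_width: 0.679
grip_force: 59.1
```

>>> {"method": "send_rows", "body": {"series": [[1, 0, 0, 0, 0, 0, 0], [1, 0, 0, 0, 0, 0, 0], [-1, 0, 0, 0, 0, 0, 0], [-1, 0, 0, 0, 0, 0, 0], [-1, 0, 0, 0, 0, 0, 0]]}}

```text
clock: 8.48
tcp_pos: [0.5073, -0.1653, 0.0465]
ee_rot: [3.095, 0.535, 0.001]
force: [-0.2, 0.4, 0.1]
gripper_width: 1.001
grip_force: 0.0
```

>>> {"method": "send_rows", "body": {"series": [[-1, 0, 0, -30, 0, 0, 0], [-1, 0, 0, -50, 0, 0, 0], [-1, 0, 0, -50, 0, 0, -10], [-1, 0, 0, -50, 0, 0, -10], [-1, 0, 0, 0, 0, 0, -10]]}}

```text
clock: 9.1
tcp_pos: [0.5097, -0.1661, 0.2311]
ee_rot: [2.843, 1.324, 0.01]
force: [0.7, -0.9, -0.9]
gripper_width: 1.0
grip_force: 0.0
```

```bash
python3 - <<'E'
from h import *
import pickle
w=cal("wrist"); s=st(); im=optics.grab_frame("wrist"); t=optics.grab_frame("top")
pickle.dump((w,s),open("w2.pkl","wb")); cv2.imwrite("pics/w2.png",im);cv2.imwrite("pics/t2.png",t)
# rectify both to plane z=.05, world window centred on station, heading 19.4 -> right
H=[]
for c,I in((w,im),(cal("top"),t)):
    a=np.radians(19.4);ux=np.array([np.cos(a),np.sin(a)]);uy=np.array([-ux[1],ux[0]]);o=np.array([.5065,-.165])
    L=[(-.05,.1),(.15,.1),(.15,-.1),(-.05,-.1)]
    src=np.float32([proj(c,(*(o+x*ux+y*uy),.052)) for x,y in L]); dst=np.float32([(0,0),(399,0),(399,399),(0,399)])
    H.append(cv2.warpPerspective(I,cv2.getPerspectiveTransform(src,dst),(400,400),flags=cv2.INTER_CUBIC))
cv2.imwrite("pics/r2.png",np.hstack(H))
E
```

```text
(no output)
```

View pics/r2.png

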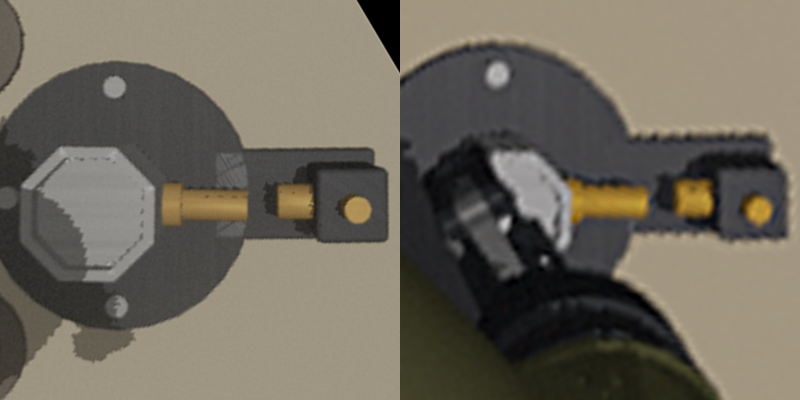

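The fitting now lines up with the stub: the rectified view puts its tip at (247,205) and the stub at (295,201), so it is within about 2°. Next I'll rotate back and go to the lid.

>>> {"method": "send_rows", "body": {"series": [[-1, 0, 0, 0, 0, 0, -10.5], [-1, 0, 0, 0, 0, 0, -10.5], [-1, 0, 0, 0, 0, 0, -10.5], [-1, 0, 0, 0, 0, 0, -10.5], [-1, 0, 0, 0, 0, 0, -10.5]]}}

```text
clock: 9.82
tcp_pos: [0.5062, -0.165, 0.2251]
ee_rot: [-1.971, -2.444, 0.001]
force: [0.2, 0.2, 0.9]
gripper_width: 0.995
grip_force: 0.0
```

>>> {"method": "send_rows", "body": {"series": [[-1, 0, 0, 0, 0, 0, -10.5], [-1, 0, 0, 0, 0, 0, -10.5], [-1, 0, 0, 0, 0, 0, -10.5], [-1, 0, 0, 0, 0, 0, -10.5], [-1, 0, 0, 0, 0, 0, -10.5]]}}

```text
clock: 10.45
tcp_pos: [0.5062, -0.165, 0.2251]
ee_rot: [-0.687, -3.064, -0.0]
force: [0.9, 0.1, 0.2]
gripper_width: 0.997
grip_force: 0.0
```

>>> {"method": "send_rows", "body": {"series": [[-1, 0, 0, 0, 0, 0, -10], [-1, 0, 0, 0, 0, 0, -10], [-1, 0, 0, 0, 0, 0, -8], [-1, 0, 0, 0, 0, 0, 0], [-1, 0, 0, 0, 0, 0, 0]]}}

```text
clock: 11.08
tcp_pos: [0.5066, -0.1651, 0.2256]
ee_rot: [0.066, -3.14, -0.0]
force: [0.1, -1.6, 0.6]
gripper_width: 0.999
grip_force: 0.0
```

>>> {"method": "send_rows", "body": {"series": [[-1, -6, 53, 0, 0, 0, 0], [-1, -6, 53, 0, 0, 0, 0], [-1, -6, 53, 0, 0, 0, 0], [-1, -6, 53, 0, 0, 0, 0], [-1, -6, 53, 0, 0, 0, 0]]}}

```text
clock: 11.7
tcp_pos: [0.5247, 0.1025, 0.226]
ee_rot: [-0.067, 3.141, -0.0]
force: [0.2, 0.4, 0.5]
gripper_width: 0.999
grip_force: 0.0
```

>>> {"method": "send_rows", "body": {"series": [[-1, -6, 53, 0, 0, 0, 0], [-1, -6, 53, 0, 0, 0, 0], [-1, -6, 51, 0, 0, 0, 0], [-1, 0, 0, 0, 0, 0, 0], [-1, 0, 0, 0, 0, 0, 0]]}}

```text
clock: 12.32
tcp_pos: [0.5353, 0.2582, 0.2256]
ee_rot: [0.07, -3.14, 0.001]
force: [0.4, -0.3, -0.0]
gripper_width: 0.997
grip_force: 0.0
```

```bash
python3 - <<'E'
from h import *
import pickle
w=cal("wrist"); s=st(); im=optics.grab_frame("wrist"); print(s["tcp_pos"],s["ee_rot"])
pickle.dump((w,s),open("w3.pkl","wb")); cv2.imwrite("pics/w3.png",cv2.resize(im,(800,600)))
E
```

```text
[0.53525605 0.25818393 0.22562727] [ 7.01487399e-02 -3.14009567e+00  1.26560646e-03]
```

View pics/w3.png

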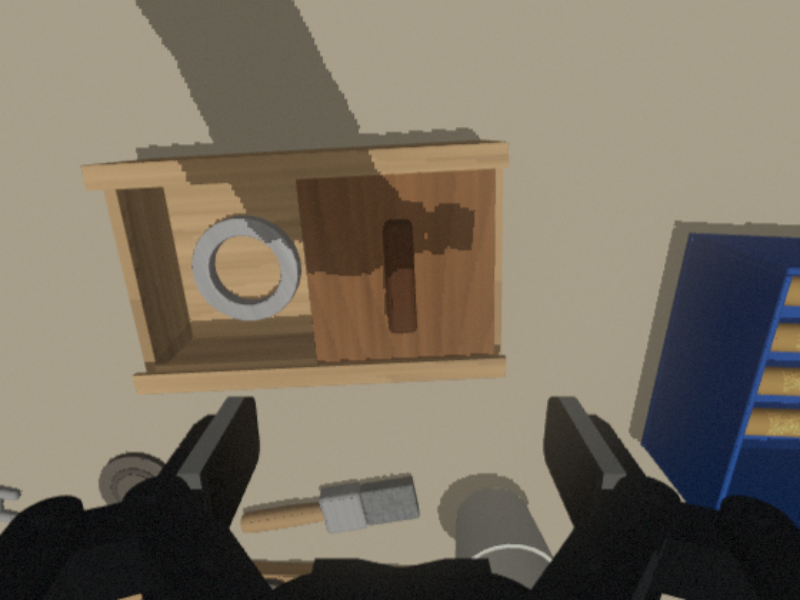

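The wrist view shows the grip bar's top centred at (400,276), with its ends at (398,220) and (402,332). The long box edges run (84,165)–(508,142) and (136,375)–(505,357).

```bash
python3 - <<'E'
from h import *
import pickle; w,s=pickle.load(open("w3.pkl","rb"))
P=lambda u,v,z:ray(w,u*.7,v*.7,z)[:2]
an=lambda d:np.degrees(np.arctan2(d[1],d[0]))
g=P(400,276,.109);print("grip",g,"bar x dir",an(P(402,332,.109)-P(398,220,.109)))
q=[P(*p,.09) for p in((84,165),(508,142),(136,375),(505,357),(139,392),(505,377))]
for a,b in((0,1),(2,3),(4,5)): print(q[a],q[b],"y dir",an(q[b]-q[a]))
M=R.from_rotvec(s["ee_rot"]).as_matrix()
print("yang",an(M[:2,1]),"shift",1e3*M.T@(np.array([*g,.098])-s["tcp_pos"]))
E
```

```text
grip [0.53625686 0.25751149] bar x dir 4.468439631521019
[0.48072644 0.06451499] [0.45627617 0.31815895] y dir 95.50607180843234
[0.62074473 0.07841764] [0.59580665 0.33180079] y dir 95.62097170892879
[0.63395266 0.07887934] [0.61093046 0.33347323] y dir 95.1670407243963
yang 92.55952984061769 shift [ -1.06309834  -0.61566459 127.6270495 ]
```

>>> {"method": "send_rows", "body": {"series": [[-1, -1, -1, 40, 0, 0, -2.8], [-1, 0, 0, 40, 0, 0, 0], [-1, 0, 0, 30, 0, 0, 0], [-1, 0, 0, 20, 0, 0, 0], [-1, 0, 0, 10, 0, 0, 0]]}}

```text
clock: 13.0
tcp_pos: [0.5361, 0.2557, 0.085]
ee_rot: [0.144, -3.137, 0.001]
force: [0.3, 0.2, -0.6]
gripper_width: 1.001
grip_force: 0.0
```

>>> {"method": "send_rows", "body": {"series": [[1, 0, 0, 0, 0, 0, 0], [1, 0, 0, 0, 0, 0, 0], [1, 0, 0, 0, 0, 0, 0], [1, 0, 0, 0, 0, 0, 0], [1, 0, 0, 0, 0, 0, 0]], "force": 30}}

```text
clock: 13.62
tcp_pos: [0.5368, 0.2577, 0.0862]
ee_rot: [-0.149, 3.138, 0.0]
force: [-0.2, -0.2, -0.7]
gripper_width: -0.001
grip_force: 0.0
```

```bash
python3 - <<'E'
from h import *
w=cal("wrist"); s=st(); M=R.from_rotvec(s["ee_rot"]).as_matrix()
im=optics.grab_frame("wrist")
for z in(0,-.01,-.02,-.03,-.04):
    for x in(0,.011): print(z,x,proj(w,s["tcp_pos"]+M@[x,0,z]).round(1))
cv2.imwrite("pics/w4.png",cv2.resize(im[200:380,180:380],(800,720))[:600])
E
```

```text
0 0 [280.8 249.3]
0 0.011 [280.8 230.8]
-0.01 0 [280.8 257.4]
-0.01 0.011 [280.8 238.1]
-0.02 0 [280.8 266.4]
-0.02 0.011 [280.8 246.2]
-0.03 0 [280.8 276.5]
-0.03 0.011 [280.8 255.3]
-0.04 0 [280.8 287.8]
-0.04 0.011 [280.8 265.5]
```

View pics/w4.png

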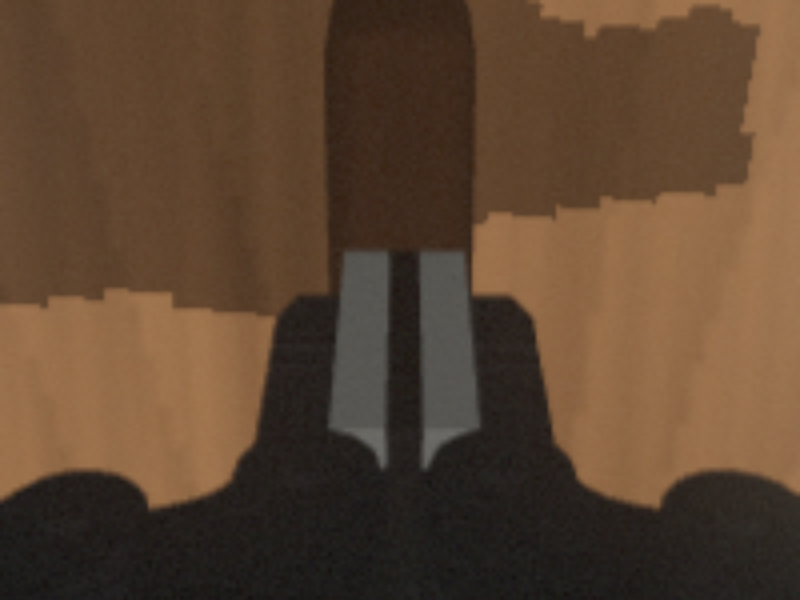

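The pads stopped above the bar, so the finger ends sit well behind the reported TCP. I'll reopen and go lower.

>>> {"method": "send_rows", "body": {"series": [[-1, 0, 0, -15, 0, 0, 0], [-1, 0, 0, 0, 0, 0, 0], [-1, 0, 0, 0, 0, 0, 0], [-1, 0, 0, 0, 0, 0, 0], [-1, 0, 0, 0, 0, 0, 0]]}}

```text
clock: 14.3
tcp_pos: [0.5364, 0.2574, 0.1007]
ee_rot: [0.148, -3.138, 0.0]
force: [-0.3, 0.7, 0.6]
gripper_width: 0.998
grip_force: 0.0
```

>>> {"method": "send_rows", "body": {"series": [[-1, 0, 0, 15, 0, 0, 0], [-1, 0, 0, 15, 0, 0, 0], [-1, 0, 0, 8, 0, 0, 0], [0, 0, 0, 0, 0, 0, 0], [0.3, 0, 0, 0, 0, 0, 0]]}}

```text
clock: 14.92
tcp_pos: [0.5369, 0.2577, 0.0632]
ee_rot: [-0.148, 3.138, 0.0]
force: [0.4, 0.5, -0.5]
gripper_width: 0.602
grip_force: 0.0
```

>>> {"method": "send_rows", "body": {"series": [[1, 0, 0, 0, 0, 0, 0], [1, 0, 0, 0, 0, 0, 0], [1, 0, 0, 0, 0, 0, 0], [1, 0, 0, 0, 0, 0, 0]], "force": 30}}

```text
clock: 15.42
tcp_pos: [0.5371, 0.2577, 0.0636]
ee_rot: [-0.149, 3.137, 0.001]
force: [-0.7, -1.4, 5.2]
gripper_width: 0.197
grip_force: 33.6
```

>>> {"method": "send_rows", "body": {"series": [[1, 0, -8, 0, 0, 0, 0], [1, 0, -16, 0, 0, 0, 0], [1, 0, -20, 0, 0, 0, 0], [1, 0, -20, 0, 0, 0, 0], [1, 0, -20, 0, 0, 0, 0]]}}

```text
clock: 16.05
tcp_pos: [0.5453, 0.1738, 0.0636]
ee_rot: [-0.149, 3.137, 0.002]
force: [0.8, 2.6, 4.9]
gripper_width: 0.202
grip_force: 33.6
```

>>> {"method": "send_rows", "body": {"series": [[1, 0, -16, 0, 0, 0, 0], [1, 0, -10, 0, 0, 0, 0], [1, 0, -5, 0, 0, 0, 0], [1, 0, 0, 0, 0, 0, 0], [1, 0, 0, 0, 0, 0, 0]]}}

```text
clock: 16.68
tcp_pos: [0.5484, 0.1421, 0.0636]
ee_rot: [-0.147, 3.136, -0.002]
force: [0.7, -1.4, 5.9]
gripper_width: 0.197
grip_force: 33.7
```

>>> {"method": "send_rows", "body": {"series": [[-1, 0, 0, 0, 0, 0, 0], [-1, 0, 0, 0, 0, 0, 0], [-1, 0, 0, -50, 0, 0, 0], [-1, 0, 0, -55, 0, 0, 0], [-1, 0, 0, -55, 0, 0, 0]]}}

```text
clock: 17.3
tcp_pos: [0.5469, 0.1429, 0.2241]
ee_rot: [0.148, -3.137, 0.0]
force: [1.3, -0.6, 0.4]
gripper_width: 1.0
grip_force: 0.0
```

>>> {"method": "send_rows", "body": {"series": [[-1, 0, 50, 0, 0, 0, 0], [-1, 0, 50, 0, 0, 0, 0], [-1, 0, 20, 0, 0, 0, 0], [-1, 0, 0, 0, 0, 0, 0], [-1, 0, 0, 0, 0, 0, 0]]}}

```text
clock: 17.92
tcp_pos: [0.5361, 0.2615, 0.2226]
ee_rot: [0.148, -3.137, 0.002]
force: [-0.1, -0.2, 0.4]
gripper_width: 1.0
grip_force: 0.0
```

```bash
python3 - <<'E'
from h import *
import pickle
w=cal("wrist"); s=st(); im=optics.grab_frame("wrist"); print(s["tcp_pos"],s["ee_rot"])
pickle.dump((w,s),open("w5.pkl","wb")); cv2.imwrite("pics/w5.png",cv2.resize(im[:,80:500],(600,600)))
E
```

```text
[0.53606817 0.26148153 0.22261325] [ 1.47572982e-01 -3.13742815e+00  1.56841531e-03]
```

View pics/w5.png

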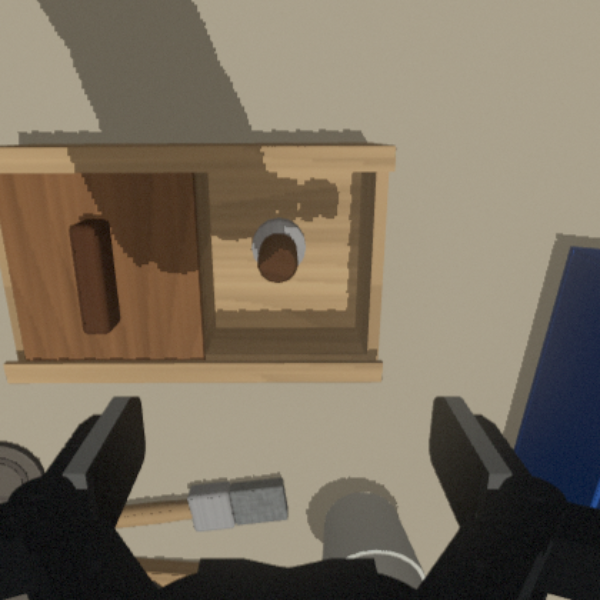

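The lid is now over the other half. The stamp's handle top is at (277.5,263) in this crop, and the top of its foot is centred at about (279,246).

```bash
python3 - <<'E'
from h import *
import pickle; w,s=pickle.load(open("w5.pkl","rb"))
P=lambda u,v,z:ray(w,u*.7+80,v*.7,z)[:2]
M=R.from_rotvec(s["ee_rot"]).as_matrix()
for p in((277.5,263,.069),(279,246,.018)):
    g=P(*p);print(g,(1e3*M.T@(np.array([*g,0])-s["tcp_pos"])).round(1))
E
```

```text
[0.53896511 0.25531825] [ -2.5  -6.2 222.6]
[0.53844209 0.25551374] [ -2.   -5.9 222.6]
```

>>> {"method": "send_rows", "body": {"series": [[-0.1, -2, -6, 0, 0, 0, 0], [-0.1, 0, 0, 30, 0, 0, 0], [-0.1, 0, 0, 45, 0, 0, 0], [-0.1, 0, 0, 45, 0, 0, 0], [-0.1, 0, 0, 0, 0, 0, 0]]}}

```text
clock: 18.6
tcp_pos: [0.536, 0.2542, 0.0998]
ee_rot: [0.146, -3.132, 0.005]
force: [0.2, -0.0, -0.3]
gripper_width: 0.55
grip_force: 0.0
```

>>> {"method": "send_rows", "body": {"series": [[-0.1, 0, 0, 30, 0, 0, 0], [-0.1, 0, 0, 30, 0, 0, 0], [-0.1, 0, 0, 20, 0, 0, 0], [-0.1, 0, 0, 12, 0, 0, 0], [-0.1, 0, 0, 0, 0, 0, 0]]}}

```text
clock: 19.23
tcp_pos: [0.5392, 0.2566, 0.0117]
ee_rot: [-0.148, 3.138, 0.0]
force: [0.3, -1.3, 1.0]
gripper_width: 0.548
grip_force: 0.0
```

>>> {"method": "send_rows", "body": {"series": [[0.2, 0, 0, 0, 0, 0, 0], [1, 0, 0, 0, 0, 0, 0], [1, 0, 0, 0, 0, 0, 0], [1, 0, 0, 0, 0, 0, 0]], "force": 40}}

```text
clock: 19.73
tcp_pos: [0.5399, 0.2571, 0.0124]
ee_rot: [-0.148, 3.136, 0.001]
force: [-1.2, -1.5, 6.2]
gripper_width: 0.318
grip_force: 39.2
```

>>> {"method": "send_rows", "body": {"series": [[1, 0, 0, -15, 0, 0, 0], [1, 0, 0, -35, 0, 0, 0], [1, 0, 0, -50, 0, 0, 0], [1, 0, 0, -50, 0, 0, 0], [1, 0, 0, -30, 0, 0, 0]]}}

```text
clock: 20.35
tcp_pos: [0.5393, 0.2572, 0.1947]
ee_rot: [-0.149, 3.135, 0.002]
force: [0.3, -0.6, -2.1]
gripper_width: 0.313
grip_force: 39.8
```

```bash
python3 - <<'E'
from h import *
s=st();M=R.from_rotvec(s["ee_rot"]).as_matrix();print(s["tcp_pos"],s["gripper_width"],s["grip_force"],s["force"])
print((1e3*M.T@(np.array([.5068,-.165,.1864])-s["tcp_pos"])).round(1)); print(M.round(4))
E
```

```text
[0.5393329  0.25723948 0.19465361] 0.3131793995802952 39.83653692135704 [ 0.31276623 -0.64017404 -2.1268025 ]
[  72.3 -417.3    7.5]
[[-0.9955 -0.0945  0.0028]
 [-0.0945  0.9955  0.0016]
 [-0.0029  0.0013 -1.    ]]
```

>>> {"method": "send_rows", "body": {"series": [[1, 4, -25, 0, 0, 0, 0], [1, 8, -42, 0, 0, 0, 0], [1, 8, -48, 0, 0, 0, 0], [1, 8, -48, 0, 0, 0, 0], [1, 8, -48, 0, 0, 0, 0]]}}

```text
clock: 20.98
tcp_pos: [0.5222, 0.042, 0.1917]
ee_rot: [-0.149, 3.138, 0.0]
force: [1.1, 0.0, -2.0]
gripper_width: 0.316
grip_force: 39.8
```

>>> {"method": "send_rows", "body": {"series": [[1, 8, -48, 0, 0, 0, 0], [1, 8, -48, 0, 0, 0, 0], [1, 8, -48, 0, 0, 0, 0], [1, 8, -40, 0, 0, 0, 0], [1, 4, -22, 0, 0, 0, 0]]}}

```text
clock: 21.6
tcp_pos: [0.5057, -0.167, 0.1916]
ee_rot: [0.145, -3.138, 0.0]
force: [-0.5, 0.5, -2.1]
gripper_width: 0.313
grip_force: 39.9
```

>>> {"method": "send_rows", "body": {"series": [[1, 0, 0, 30, 0, 0, 0], [1, 0, 0, 25, 0, 0, 0], [1, 0, 0, 10, 0, 0, 0], [1, 0, 0, 0, 0, 0, 0], [1, 0, 0, 0, 0, 0, 0]]}}

```text
clock: 22.22
tcp_pos: [0.5072, -0.1653, 0.1272]
ee_rot: [-0.149, 3.137, -0.001]
force: [0.5, -0.2, -2.8]
gripper_width: 0.313
grip_force: 39.9
```

```bash
python3 - <<'E'
from h import *
s=st();print(s["tcp_pos"],s["ee_rot"],s["gripper_width"],s["force"])
a=optics.grab_frame("scene")[140:260,170:290]
b=optics.grab_frame("wrist")[100:340,160:400]
cv2.imwrite("pics/p1.png",np.hstack([cv2.resize(x,(400,400),interpolation=cv2.INTER_CUBIC) for x in(a,b)]))
E
```

```text
[ 0.50721199 -0.16528098  0.12716844] [-1.48778395e-01  3.13655108e+00 -8.19114143e-04] 0.3125718963357119 [ 0.46178978 -0.23948151 -2.75448409]
```

View pics/p1.png

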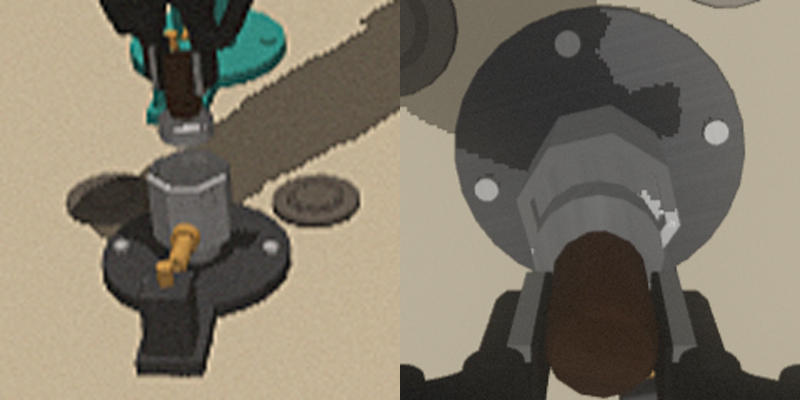

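The stamp hangs upright over the hollow, and the fitting is still aimed. Now lowering.

>>> {"method": "send_rows", "body": {"series": [[1, 0, 0, 12, 0, 0, 0], [1, 0, 0, 12, 0, 0, 0], [1, 0, 0, 8, 0, 0, 0], [1, 0, 0, 4, 0, 0, 0], [1, 0, 0, 0, 0, 0, 0]]}}

```text
clock: 22.95
tcp_pos: [0.5061, -0.1651, 0.0896]
ee_rot: [0.148, -3.137, -0.0]
force: [0.2, 0.1, -2.2]
gripper_width: 0.311
grip_force: 39.9
```

>>> {"method": "send_rows", "body": {"series": [[1, 0, 0, 1.5, 0, 0, 0], [1, 0, 0, 1, 0, 0, 0], [1, 0, 0, 0, 0, 0, 0]]}}

```text
clock: 23.32
tcp_pos: [0.5065, -0.1652, 0.0876]
ee_rot: [-0.148, 3.138, -0.0]
force: [-0.7, 0.0, -2.6]
gripper_width: 0.312
grip_force: 39.9
```

>>> {"method": "send_rows", "body": {"series": [[1, 0, 0, 0.7, 0, 0, 0], [1, 0, 0, 0.7, 0, 0, 0], [1, 0, 0, 0, 0, 0, 0]]}}

```text
clock: 23.7
tcp_pos: [0.5066, -0.1653, 0.0864]
ee_rot: [-0.148, 3.138, -0.0]
force: [0.2, -0.1, 1.2]
gripper_width: 0.309
grip_force: 40.0
```

>>> {"method": "send_rows", "body": {"series": [[1, 0, 0, 0.7, 0, 0, 0], [1, 0, 0, 0, 0, 0, 0]]}}

```text
clock: 23.95
tcp_pos: [0.5069, -0.1653, 0.0862]
ee_rot: [-0.148, 3.137, -0.001]
force: [-2.0, 0.7, 5.0]
gripper_width: 0.313
grip_force: 40.2
```

It's in contact at the predicted height. I'll release and retreat.

>>> {"method": "send_rows", "body": {"series": [[0.3, 0, 0, 0, 0, 0, 0], [0.2, 0, 0, 0, 0, 0, 0], [0, 0, 0, 0, 0, 0, 0], [-0.4, 0, 0, 0, 0, 0, 0], [-0.6, 0, 0, 0, 0, 0, 0]]}}

```text
clock: 24.58
tcp_pos: [0.5064, -0.1651, 0.0853]
ee_rot: [0.148, -3.138, -0.0]
force: [0.3, -0.2, 0.1]
gripper_width: 0.802
grip_force: 0.0
```

>>> {"method": "send_rows", "body": {"series": [[-0.6, 0, 0, -15, 0, 0, 0], [-0.6, 0, 0, -40, 0, 0, 0], [-0.6, 0, 0, -50, 0, 0, 0], [-0.6, 0, 0, -20, 0, 0, 0], [-0.6, 0, 0, 0, 0, 0, 0]]}}

```text
clock: 25.2
tcp_pos: [0.508, -0.1657, 0.2131]
ee_rot: [-0.148, 3.134, -0.003]
force: [1.1, -0.1, -0.5]
gripper_width: 0.803
grip_force: 0.0
```

```bash
python3 - <<'E'
from h import *
s=st();w=cal("wrist");print(s["tcp_pos"],s["force"])
a=optics.grab_frame("scene")[140:260,170:290]
b=optics.grab_frame("wrist")
# rectified about die axis at z=.052, stub heading to the right
an=np.radians(19.4);ux=np.array([np.cos(an),np.sin(an)]);uy=np.array([-ux[1],ux[0]]);o=np.array([.5065,-.165])
src=np.float32([proj(w,(*(o+x*ux+y*uy),.052)) for x,y in[(-.05,.1),(.15,.1),(.15,-.1),(-.05,-.1)]])
b=cv2.warpPerspective(b,cv2.getPerspectiveTransform(src,np.float32([(0,0),(399,0),(399,399),(0,399)])),(400,400))
cv2.imwrite("pics/p2.png",np.hstack([cv2.resize(a,(400,400),interpolation=cv2.INTER_CUBIC),b]))
E
```

```text
[ 0.50796471 -0.16569651  0.21310223] [ 1.07452525 -0.0694544  -0.47055061]
```

View pics/p2.png

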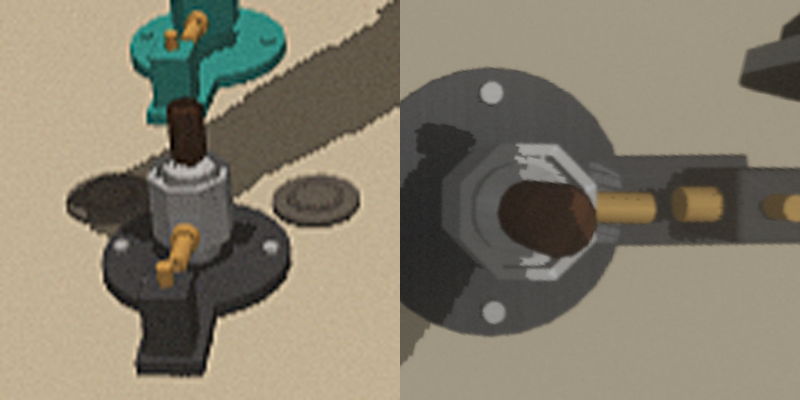

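The stamp stands upright in the middle of the hollow, and the fitting (centre row 208) lines up with the stub (row 205). I'm handing the job in.

```bash
python3 -c "
from cell import manip; print(manip.finish_job())"
```

```text
the job is handed in; nothing more can be done
None
```

Job handed in at about 25 s: the die is aimed at the stub (within about 2° by camera), the lid is slid about 0.12 m clear, the stamp stands released and upright in the hollow, and the medallions were left alone; the interface returned no verdict.

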